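# Pass a book spine-down through the nipping station

## Robot

A 6-joint arm with a two-finger parallel gripper is mounted at the origin on the work surface. World frame = base frame: x ahead of the robot, y to its left, z up, the work surface at z = 0. Lengths are in m, angles in rad, forces in N, time in s.
With the tool pointing down it reaches from about 0.3 to 0.875 m from the base axis. Payload 6.4 kg.
Tool frame: the origin (TCP) lies midway between the tips of the shut fingers; the grasp point (between the pads) lies 19 mm behind it; z points along the fingers, y is the line along which they close (so a half turn about z gives the same grasp; the last joint's range is limited). The gripper opens to 85 mm and grips with 20 to 120 N. Pads are 22 mm wide; open, the fingers measure 114 mm over their backs; the gripper's body (76 mm by 85 mm) begins 54 mm behind the grasp point. The pads swing forward as they close: fully open they stand 13 mm farther back than shut.
Start: joints at [-1.542, 0.181, 1.607, -0, 1.354, -0.206], TCP at [0.134, -0.559, 0.231] pointing down, gripper open.
Joint ranges: [-2.99, 2.99], [-0.89, 2.07], [0.3, 2.58], [-1.14, 4.28], [0, 2.63], [-3.12, 3.12]. Speed limits (rad/s): [2.57, 2.57, 3.01, 3.14, 3.14, 3.14].

## Interface

Orientations are given as a unit quaternion [w, x, y, z].
In Python, from bench import * gives the robot as it stands.
- The arm moves only by the tool play_rows, never from a script. Its argument "plan" is a list of rows, each a list of 3 entries, a list of its own where there are three numbers: the finger opening in mm, from 0 to 85.4, then the shift along the tool's x, y, z normalised to -1 to 1, where 1 is 40 cm, then the turn about the tool's z normalised to -1 to 1, where 1 is pi rad. A call has 1 to 10 rows; each row is the pose to reach, as a shift and turn from the pose commanded when the call began, along the tool's axes at that moment, turning the shorter way round; what a row does not reach only later rows make up. A row lasts 1/10 s, in which the tool goes at most 50 mm and 8.59 degrees, less where a joint would pass 70% of its speed; a pose out of reach is approached as far as the arm can. A call with a number of a shift or a turn outside -1 to 1 is refused whole. A call with a gripper value outside its range is refused whole. The fingers move at their own pace and stop on an object; the grip force is fixed at half the most. Time passes only in rows, so rows that repeat a pose let the fingers close. It gives the time, the measured TCP pose, the force, the opening and the grip force at its end, in the units of the state.
- get_obs(): the state, without advancing time (a new reading comes with each control period).
- camera(name): name is "side" or "top"; returns a dict with "image" (384x512x3 uint8, red, green, blue), "range_z" (384x512 float32, m along the optical axis (not along the pixel's ray), 0 where there is no reading), "intrinsics" (3x3 intrinsics, pixels), "rvec" (rotation vector, rad) and "tvec" (3), from world to camera coordinates, as OpenCV has them. Camera axes: x right, y down, z forward; pixel columns grow to the right and rows downward; lengths in m; the calibration is good to about 2 mm. A picture is of the moment at which its call begins.
- hand_in(): hands the job in; it is judged then, once.
Trained networks look in a picture, given as the dict that the camera call returned (one of the last four; its "shot" number tells which), for a name from the list of things; names that differ only in an ending like _2 or _b are one class to them, and where a whole thing is asked for, a point or a joint stands for the part that bears it (a point fixed in the world has none). Each returns a list of dicts, best first, with "conf" (0 to 1); they miss things now and then, are a little off and sometimes report something else, mostly with a low value. They report only what shows in the picture. A call takes as long as a camera call. They do not tell look-alikes from the thing itself.
- search_frame(picture, label): "rect" ([centre column, centre row, width, height] in pixels, round what is visible of it).
- masks_of(picture, label): "mask" (384x512 bool, what is visible of it) and "rect" ([centre column, centre row, width, height] in pixels, round what is visible of it).
The state is a dict: "time_s": time; "q": joint angles; "dq": joint speeds; "joint_efforts": joint torques, N m; "eef_pos": TCP position; "eef_rot": TCP orientation; "wrist_force": force on the tool from outside, world axes, zero at the start; "torque": the same for the moment, N m; "opening": opening from 0.0 (shut) to 1.0 (fully open); "grasp_force": force on a finger pad.
Only numpy, scipy, OpenCV 4.12 (cv2) and the standard library are available. Lean on these libraries where they do the work, as an engineer would, in place of code of your own. Each camera call takes 0.05 s, during which the arm holds its last target. There are 200 camera calls.

## Task

Take the red book from the rack and stand it, spine down as it is, in the infeed channel of the nipping station (the end nearer the rack); then slide it along the channel, under the blue head and out the other side, until its leading end touches the yellow stop. Handle it gently: it must never be jammed, pressed or bumped hard against the head or the stop. Leave it standing upright in the outfeed channel against the stop, and leave everything else where it is.

Things in the scene. Friction and masses are not known exactly. Their poses are not given: they have to be found in the camera images.
- red_book: the red-covered hardback with a yellow label patch on its covers, 0.4 kg, 28 mm thick (its x) x 200 mm long (its y) x 90 mm high (its z); it stands on its spine, the long open edges up. Origin: centre of the underside (the spine). Both ends are alike and either may lead.
- black_book: black book of the same size in the rack's other slot, origin likewise; leave it alone
- rack: fixed plywood rack, base plate 190 (x) x 180 (y) x 10 mm; origin: centre of its underside. Two slots along its y at x = -45 and +45 mm, 34 mm wide between 6 mm slats, tops 50 mm above the table. The books stand on the plate in the slots, ends 10 mm beyond it; which is in which varies.
- station: fixed nipping station; origin: on the table under the middle of the blue head. Books travel along its -y, centred on x = 0. Steel bed 12 mm thick, 130 mm wide, y = +220 to -300 mm. Head: y = +40 to -40 mm, columns out to x = +-52 mm, top at 126 mm. A grey drive housing 95 mm high stands beside it at x = +64 to +116 mm.
- head: the blue head (two columns and a beam), fixed to the station, axes as the station's; origin: middle of the passage under it, on the bed (12 mm above the table). The passage is 80 mm long (y), 34 mm wide (x) and 96 mm high: only 6 mm more than the book each way.
- infeed (a point): middle of the infeed channel (the end towards the rack), on the bed, 140 mm to +y of the head's middle, axes as the station's. Two fences 6 mm thick, 40 mm high above the bed and 40 mm apart inside run from here 75 mm to +y and 75 mm to -y, then narrow to 34 mm over the last 25 mm to the head.
- outfeed (a point): middle of the outfeed channel, on the bed, 167 mm to -y of the head's middle, axes as the station's. Two fences 6 mm thick, 40 mm high above the bed and 34 mm apart inside run from here to the head and as far the other way.
- stop: fixed yellow stop plate standing on the bed across the outfeed channel, its axes parallel to the station's: 32 mm (x) x 12 mm (y) x 75 mm high, with a 10 mm thick stud on top to 87 mm. Origin: centre of its underside, 12 mm above the table. Its contact face, towards the head, is at its y = +6 mm; where along the channel it is clamped varies.
- glue_jar: white jar with green lid, 64 mm across, 90 mm high; origin: centre of underside; leave alone
- wire_spool: cardboard spool standing on its flange, 110 mm across, 54 mm high; origin: centre of underside; leave alone
- weight: dark steel block 90 x 60 x 45 mm; origin: centre of underside; leave alone
- oil_can: green can 50 mm across, 110 mm high; origin: centre of underside; leave alone
- brush: brush lying on the table between robot and station; leave alone
- scraper: flat scraper lying on the table between robot and station; leave alone
Not all that is in view belongs to the job. Leave any green look-alike of the red_book alone.

How it is judged:
By the outcome, as a careful person would: the job done as asked, in the order asked, and still so for the second after the job is handed in, with the robot touching nothing.
It also fails if it takes over 67 s, if anything falls off the work surface, if the arm or the gripper's body presses on something with over 40 N, if the wrist force passes 120 N, or if a joint passes its speed limit or range.

## Working session

There is one attempt and no reset: what is moved stays moved. The work goes in short steps, Python scripts to look and compute and a tool call to move; the robot and the scene stay as the last step left them, time stands still between calls to the robot, and variables do not carry over. Pictures are saved under pics/ and viewed, at most 10 in all, crops included, and the job is handed in when it is done.

Besides the shell and the picture viewer there is one more tool, called after "Call:" in YAML: its name, and indented under it one key for each argument. play_rows: Moves the arm, as the interface text tells. Its arguments: {"type":"object","properties":{"plan":{"type":"array","items":{"type":"array"}}},"required":["plan"]}

```bash
mkdir -p pics
cat > h.py <<'E'
from bench import *
import numpy as np, cv2
def pts(c,m=None):
    z=c["range_z"];K=c["intrinsics"];v,u=np.nonzero((z>0) if m is None else ((z>0)&m))
    d=z[v,u];P=np.c_[(u-K[0,2])/K[0,0]*d,(v-K[1,2])/K[1,1]*d,d]
    R=cv2.Rodrigues(np.array(c["rvec"],float))[0]
    return (P-np.array(c["tvec"]).ravel())@R, c["image"][v,u]
def save(c,n): cv2.imwrite("pics/"+n,cv2.cvtColor(c["image"],cv2.COLOR_RGB2BGR))
E
python3 - <<'E'
from h import *
for n in ["top","side"]:
    c=camera(n); save(c,n+"0.png")
    print(n,np.round(c["intrinsics"],1).tolist(),np.round(np.ravel(c["rvec"]),3),np.round(np.ravel(c["tvec"]),3))
    for l in ["red_book","black_book","rack","station","head","stop","glue_jar","wire_spool","weight","oil_can","brush","scraper"]:
        for r in masks_of(c,l)[:3]:
            P,_=pts(c,r["mask"])
            if len(P)<5: print(l,r["conf"],"few");continue
            top=P[P[:,2]>np.percentile(P[:,2],95)-.006]
            rc=cv2.minAreaRect((top[:,:2]*1000).astype(np.float32))
            print(l,round(r["conf"],2),np.round(r["rect"]),"zt",round(np.percentile(P[:,2],95),3),"toprect",np.round(rc[0]),np.round(rc[1]),round(rc[2],1))
o=get_obs();print(o)
E
```

```text
top [[379.3, 0.0, 253.9], [0.0, 379.3, 190.9], [0.0, 0.0, 1.0]] [ 2.214 -2.185  0.075] [0.029 0.521 1.111]
red_book 0.59 [138. 200.  83.  22.] zt 0.101 toprect [486. 360.] [ 28. 196.] 7.5
red_book 0.58 [ 81. 276.  86.  12.] zt 0.09 toprect [276. 523.] [ 26. 197.] 0.6
black_book 0.89 [137. 170.  81.  16.] zt 0.101 toprect [575. 372.] [ 29. 194.] 7.7
black_book 0.27 [397. 191.  11.  32.] zt 0.092 toprect [ 521. -369.] [28. 12.] 0.9
rack 0.64 [141. 188.  66.  71.] zt 0.051 toprect [531. 363.] [136. 179.] 7.7
rack 0.54 [333. 265.  66.  25.] zt 0.022 toprect [ 304. -198.] [196.  41.] 74.1
station 0.89 [314. 177. 181.  70.] zt 0.123 toprect [542. -99.] [ 81. 104.] 85.5
head 0.8 [305. 184.  42.  40.] zt 0.126 toprect [542. -99.] [ 81. 103.] 85.7
stop 0.81 [394. 193.  14.  27.] zt 0.09 toprect [ 520. -369.] [13. 31.] 88.4
glue_jar 0.72 [359. 122.  28.  27.] zt 0.093 toprect [ 719. -263.] [52. 53.] 2.5
wire_spool 0.68 [256. 108.  37.  37.] zt 0.03 toprect [739.  39.] [47. 93.] 6.6
weight 0.67 [191. 123.  23.  36.] zt 0.048 toprect [723. 231.] [60. 90.] 79.9
oil_can 0.65 [399. 144.  30.  21.] 
[... 1932 characters left out ...]
.3, 'q': array([-1.54230898e+00,  1.80821639e-01,  1.60699040e+00,  1.36149596e-05,
        1.35377500e+00, -2.06285117e-01]), 'dq': array([ 1.64192106e-03, -2.62415176e-04, -1.89623416e-04,  3.98088158e-04,
        2.27711622e-03,  1.44226528e-05]), 'joint_efforts': array([ 1.14532240e-04, -4.44838607e+01, -3.51685989e+01, -1.80349512e-04,
        4.83519852e-04,  1.32489808e-05]), 'eef_pos': array([ 0.13378779, -0.55924544,  0.23128092]), 'eef_rot': array([3.38614279e-06, 9.93118316e-01, 1.17115375e-01, 6.37233770e-06]), 'wrist_force': array([ 0.50715204, -0.70092306,  0.16917286]), 'torque': array([-0.00065951,  0.02216268,  0.01264985]), 'grasp_force': 0.0, 'opening': 0.9986879808884205}
```

View pics/top0.png

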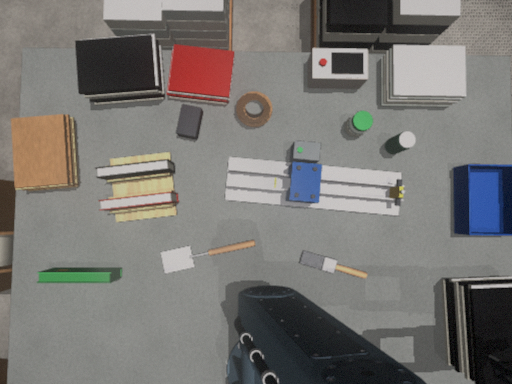

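View pics/side0.png

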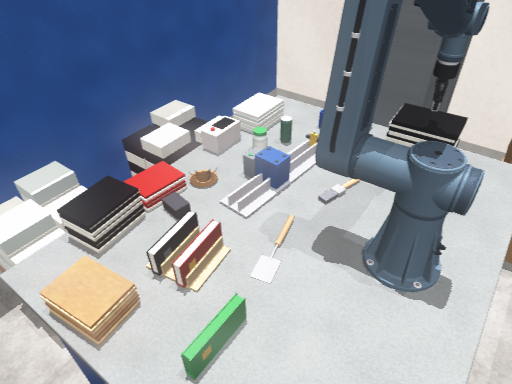

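Run:
```python
from h import *
# station axis: fit fences tops (z~52mm), both cameras
for n in ["top","side"]:
    c=camera(n); P,C=pts(c)
    m=masks_of(c,"station")[0]["mask"]; S,_=pts(c,m)
    f=S[(abs(S[:,2]-.052)<.004)]
    # direction prior from stop/head
    a=np.array([-0.0788,-.9969]);
    o=np.array([.54,-.1])
    best=None
    for ang in np.radians(np.arange(-10,10.01,.1)):
        d=np.array([np.sin(ang),np.cos(ang)]);nx=np.array([np.cos(ang),-np.sin(ang)])
        t=(f[:,:2]-o)@nx
        h=np.histogram(t,np.arange(-.06,.06,.001))[0]
        s=(h.astype(float)**2).sum()
        if best is None or s>best[0]: best=(s,ang,h)
    ang=best[1];print(n,"angle deg",np.degrees(ang),len(f))
    d=np.array([np.sin(ang),np.cos(ang)]);nx=np.array([np.cos(ang),-np.sin(ang)])
    h=best[2];print([(i-60,int(k)) for i,k in enumerate(h) if k>2])
    H=S[S[:,2]>.118];hh=(H[:,:2]-o);print("head x",np.percentile(hh@nx,[1,99]),"y",np.percentile(hh@d,[1,99]), "z",np.median(H[:,2]))
    B=S[abs(S[:,2]-.012)<.003];b=B[:,:2]-o;print("bed x",np.percentile(b@nx,[.5,99.5]),"y",np.percentile(b@d,[.5,99.5]),np.median(B[:,2]))
    q=masks_of(c,"stop")[0]["mask"]; Q,_=pts(c,q);Q=Q[Q[:,2]>.07];b=Q[:,:2]-o
    print("stop x",np.percentile(b@nx,[2,98]),"y",np.percentile(b@d,[2,98]))
    for r in masks_of(c,"red_book")[:2]:
        P,_=pts(c,r["mask"]);
        if abs(P[:,0].mean()-.48)<.06:
            T=P[P[:,2]>.094];g=T[:,:2];mu=g.mean(0);w=np.linalg.svd(g-mu)[2][0] if len(g)<5000 else 0
            print("red",cv2.minAreaRect((g*1000).astype(np.float32)),np.degrees(np.arctan2(w[0],w[1])),np.median(T[:,2]))
```

```text
top angle deg 4.4999999999999485 601
[(-50, 4), (-24, 15), (-23, 21), (-22, 20), (-21, 38), (-20, 52), (-19, 43), (-18, 35), (-17, 28), (-16, 22), (-15, 9), (19, 27), (20, 28), (21, 29), (22, 49), (23, 42), (24, 41), (25, 33), (26, 21), (27, 19), (28, 5)]
head x [-0.04882118  0.05290756] y [-0.03792797  0.04050303] z 0.12217531312371693
bed x [-0.06213137  0.06694366] y [-0.29291929  0.21856188] 0.012078189944685595
stop x [-0.01837282  0.01715441] y [-0.27651978 -0.26430933]
red ((485.5667724609375, 361.06927490234375), (27.753416061401367, 193.0626678466797), 7.5225396156311035) -7.100654470680948 0.09735011841101668
side angle deg 3.8999999999999506 383
[(-55, 4), (-54, 7), (-53, 10), (-52, 4), (-29, 7), (-28, 7), (-27, 25), (-26, 31), (-25, 18), (-24, 18), (-23, 12), (-22, 11), (-21, 15), (-20, 13), (-19, 5), (12, 5), (13, 9), (14, 12), (15, 12), (16, 4), (17, 10), (18, 8), (19, 17), (20, 14), (21, 14), (22, 6), (23, 17), (24, 7), (25, 7)]
head x [-0.26843867  0.04986064] y [-0.04056076  0.14850813] z 0.12332643366807707
bed x [-0.06914736  0.1029638 ] y [-0.26656416  0.22124016] 0.01269269682083413
stop x [-0.02085517  0.01076712] y [-0.27763446 -0.26307728]
red ((481.51611328125, 362.99761962890625), (31.112638473510742, 197.1076202392578), 7.19690465927124) -7.164956921326807 0.09866741207735971
```

The top view shows the red book in the rack at px (138,200), with the black one at (137,170). The station runs over columns 226–402, with the head at (305,184) and the stop at (398,192). The green look-alike is at (80,276), and the side view agrees. The two cameras differ by a constant offset of about 4 mm, which I'll resolve once I'm holding the book.

```bash
cat >> h.py <<'E'
from scipy.spatial.transform import Rotation as Ro
def go(x,y,z,yaw,o=None):
    "shift (tool axes, /0.4) and turn (/pi) from present pose to target; yaw deg = direction of tool y in world"
    o=o or get_obs();p=o["eef_pos"];w=o["eef_rot"];R=Ro.from_quat([w[1],w[2],w[3],w[0]]).as_matrix()
    s=R.T@(np.array([x,y,z])-p)/.4; cur=np.degrees(np.arctan2(R[1,1],R[0,1]))
    t=-((yaw-cur+90)%180-90)/180   # tool z is down
    print("shift",np.round(s,4),"turn",round(t,4),"curyaw",round(cur,2))
def st():
    o=get_obs();w=o["eef_rot"];R=Ro.from_quat([w[1],w[2],w[3],w[0]]).as_matrix()
    print("t",round(o["time_s"],2),"p",np.round(o["eef_pos"],4),"yaw",round(np.degrees(np.arctan2(R[1,1],R[0,1])),2),"F",np.round(o["wrist_force"],1),"open",round(o["opening"]*85.4,1),"g",round(o["grasp_force"],1)); return o
def station(c,o=np.array([.54,-.1])):
    "fit two fence-top lines: common angle and centre offset"
    from scipy.optimize import least_squares
    S,_=pts(c);S=S[(abs(S[:,2]-.052)<.0035)];a=np.radians(4.5)
    for w in (.012,.007,.007,.007):
        d=np.array([np.sin(a),np.cos(a)]);n=np.array([d[1],-d[0]]);q=S[:,:2]-o
        x=q@n;y=q@d
        try: off
        except NameError: off=0
        k=(y<-.05)&(y>-.255);A=[];b=[]
        for sgn in (-1,1):
            m=k&(abs(x-off-sgn*.020)<w)
            A.append(np.c_[y[m],np.full(m.sum(),sgn<0),np.full(m.sum(),sgn>0)]);b.append(x[m])
        r=least_squares(lambda v:np.vstack(A).astype(float)@v-np.concatenate(b),[0,-.02,.02],loss="soft_l1",f_scale=.002).x
        a+=np.arctan(r[0]); off=(r[1]+r[2])/2
    d=np.array([np.sin(a),np.cos(a)]);n=np.array([d[1],-d[0]])
    return np.degrees(a),o+n*off,d,n,r,[len(i) for i in b]
E
python3 - <<'E'
from h import *
for n in ["top","side"]:
    c=camera(n);s=station(c);print(n,s)
    H,_=pts(c,masks_of(c,"head")[0]["mask"]);H=H[H[:,2]>.118];y=(H[:,:2]-s[1])@s[2];x=(H[:,:2]-s[1])@s[3];print(np.percentile(x,[1,99]),np.percentile(y,[1,99]))
o=st()
go(.5,-.1,.25,-40,o); go(.4836,.362,.20,7.3,o)
E
```

```text
top (np.float64(4.486546639993705), array([ 0.54217084, -0.10017034]), array([0.07822501, 0.99693573]), array([ 0.99693573, -0.07822501]), array([-2.96786228e-13, -1.78045818e-02,  2.21595988e-02]), [139, 145])
[-0.05125655  0.05086483] [-0.03801568  0.04051772]
side (np.float64(4.310114083868682), array([ 0.53671902, -0.09975272]), array([0.07515475, 0.99717188]), array([ 0.99717188, -0.07515475]), array([-6.59259358e-09, -2.33930212e-02,  1.68124482e-02]), [53, 35])
[-0.05131028  0.05204333] [-0.03947763  0.04219212]
t 1.9 p [ 0.1338 -0.5592  0.2313] yaw -76.55 F [-1.2 -0.1 -0.7] open 85.2 g 0.0
shift [ 1.1575 -0.9036 -0.0468] turn -0.203 curyaw -76.55
shift [ 1.3864 -2.0364  0.0782] turn -0.4658 curyaw -76.55
```

Run:
```python
from h import *
go(.45,-.2,.25,-40)
```

```text
shift [ 0.9778 -0.6895 -0.0468] turn -0.203 curyaw -76.55
```

Call:
play_rows:
  plan:
    - [85, [0.978, -0.69, -0.047], -0.2]
    - [85, [0.978, -0.69, -0.047], -0.2]
    - [85, [0.978, -0.69, -0.047], -0.2]
    - [85, [0.978, -0.69, -0.047], -0.2]
    - [85, [0.978, -0.69, -0.047], -0.2]
    - [85, [0.978, -0.69, -0.047], -0.2]
    - [85, [0.978, -0.69, -0.047], -0.2]
    - [85, [0.978, -0.69, -0.047], -0.2]
    - [85, [0.978, -0.69, -0.047], -0.2]
    - [85, [0.978, -0.69, -0.047], -0.2]

```text
time_s: 2.9
eef_pos: [0.4518, -0.197, 0.2506]
eef_rot: [0.0, 0.908, 0.419, 0.001]
wrist_force: [0.2, -1.2, -0.2]
opening: 0.992
grasp_force: 0.0
```

Run:
```python
from h import *
o=st();go(.46,.17,.24,-5,o);go(.4836,.362,.16,7.3,o)
```

```text
t 2.9 p [ 0.4518 -0.197   0.2506] yaw -40.41 F [ 0.2 -1.2 -0.2] open 84.7 g 0.0
shift [ 0.7118 -0.5792  0.0266] turn -0.1967 curyaw -40.41
shift [ 1.1154 -0.8456  0.2267] turn -0.2651 curyaw -40.41
```

Call:
play_rows:
  plan:
    - [85, [0.712, -0.579, 0.026], -0.197]
    - [85, [0.712, -0.579, 0.026], -0.197]
    - [85, [0.712, -0.579, 0.026], -0.197]
    - [85, [0.712, -0.579, 0.026], -0.197]
    - [85, [0.712, -0.579, 0.026], -0.197]
    - [85, [0.712, -0.579, 0.026], -0.197]
    - [85, [0.712, -0.579, 0.026], -0.197]
    - [85, [0.712, -0.579, 0.026], -0.197]
    - [85, [0.712, -0.579, 0.026], -0.197]

```text
time_s: 3.8
eef_pos: [0.4587, 0.1696, 0.2396]
eef_rot: [-0.0, 0.736, 0.677, 0.0]
wrist_force: [-0.2, -0.7, -0.3]
opening: 0.996
grasp_force: 0.0
```

Run:
```python
from h import *
o=st();go(.4836,.362,.16,7.3,o)
```

```text
t 3.8 p [0.4587 0.1696 0.2396] yaw -4.84 F [-0.2 -0.7 -0.3] open 85.1 g 0.0
shift [0.4844 0.0215 0.1993] turn -0.0674 curyaw -4.84
```

Call:
play_rows:
  plan:
    - [85, [0.484, 0.021, 0.199], -0.067]
    - [85, [0.484, 0.021, 0.199], -0.067]
    - [85, [0.484, 0.021, 0.199], -0.067]
    - [85, [0.484, 0.021, 0.199], -0.067]
    - [85, [0.484, 0.021, 0.199], -0.067]
    - [85, [0.484, 0.021, 0.199], -0.067]

```text
time_s: 4.4
eef_pos: [0.4844, 0.3591, 0.1587]
eef_rot: [-0.0, 0.662, 0.749, -0.001]
wrist_force: [-0.4, -0.5, -0.7]
opening: 0.996
grasp_force: 0.0
```

Run:
```python
from h import *
c=camera("side");save(c,"side1.png")
o=st();go(.4836,.362,.063,7.3,o)
```

```text
t 4.45 p [0.4849 0.3582 0.1597] yaw 6.99 F [0.3 0.1 1. ] open 84.9 g 0.0
shift [ 0.01   -0.0018  0.2418] turn -0.0017 curyaw 6.99
```

View pics/side1.png

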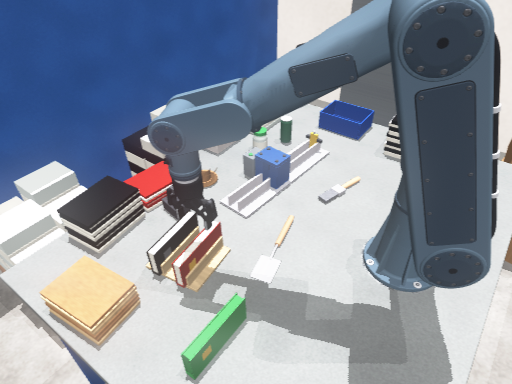

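The side view shows the open fingers straddling the red book at about px (195,215). I'll descend and grip.

Call:
play_rows:
  plan:
    - [85, [0.01, -0.002, 0.08], -0.002]
    - [85, [0.01, -0.002, 0.16], -0.002]
    - [85, [0.01, -0.002, 0.21], -0.002]
    - [85, [0.01, -0.002, 0.242], -0.002]
    - [85, [0.01, -0.002, 0.242], -0.002]
    - [45, [0.01, -0.002, 0.242], -0.002]
    - [34, [0.01, -0.002, 0.242], -0.002]
    - [30, [0.01, -0.002, 0.242], -0.002]

```text
time_s: 5.25
eef_pos: [0.4844, 0.3635, 0.0648]
eef_rot: [0.001, 0.66, 0.751, 0.001]
wrist_force: [0.1, 0.7, 0.2]
opening: 0.51
grasp_force: 0.0
```

Run:
```python
from h import *
st()
```

```text
t 5.25 p [0.4844 0.3635 0.0648] yaw 7.33 F [0.1 0.7 0.2] open 43.6 g 0.0
```

Call:
play_rows:
  plan:
    - [20, [0, 0, 0], 0]
    - [15, [0, 0, 0], 0]
    - [10, [0, 0, 0], 0]
    - [10, [0, 0, 0], 0]
    - [10, [0, 0, 0], 0]
    - [10, [0, 0, 0], 0]

```text
time_s: 5.85
eef_pos: [0.4839, 0.3635, 0.0644]
eef_rot: [0.0, 0.66, 0.751, 0.001]
wrist_force: [-1.3, -1.5, 6.2]
opening: 0.32
grasp_force: 59.6
```

Run:
```python
from h import *
o=st();p=o["eef_pos"];go(p[0],p[1],.21,7.3,o)
```

```text
t 5.85 p [0.4839 0.3635 0.0644] yaw 7.35 F [-1.3 -1.5  6.2] open 27.3 g 59.6
shift [ 1.000e-04  4.000e-04 -3.641e-01] turn 0.0003 curyaw 7.35
```

Call:
play_rows:
  plan:
    - [10, [0, 0, -0.03], 0]
    - [10, [0, 0, -0.08], 0]
    - [10, [0, 0, -0.15], 0]
    - [10, [0, 0, -0.23], 0]
    - [10, [0, 0, -0.3], 0]
    - [10, [0, 0, -0.36], 0]
    - [10, [0, 0, -0.36], 0]
    - [10, [0, 0, -0.36], 0]

```text
time_s: 6.65
eef_pos: [0.483, 0.363, 0.2067]
eef_rot: [-0.0, 0.66, 0.751, -0.0]
wrist_force: [0.1, -0.3, -6.1]
opening: 0.318
grasp_force: 60.0
```

```bash
cat >> h.py <<'E'
def held(c,zmin,near):
    r=[m for m in masks_of(c,"red_book")]
    for m in r:
        P,C=pts(c,m["mask"])
        if len(P)<20 or np.linalg.norm(np.median(P[:,:2],0)-near)>.12: continue
        z=np.percentile(P[:,2],97);T=P[(P[:,2]>z-.006)]
        rc=cv2.minAreaRect((T[:,:2]*1000).astype(np.float32))
        return round(z,4),np.percentile(P[:,2],2).round(4),[np.round(i,1) for i in rc],round(m["conf"],2)
E
python3 - <<'E'
from h import *
o=st();p=o["eef_pos"]
for n in ["top","side"]:
    c=camera(n);print(n,held(c,0,p[:2]));save(c,n+"2.png")
E
```

```text
t 6.65 p [0.483  0.363  0.2067] yaw 7.34 F [ 0.1 -0.3 -6.1] open 27.2 g 60.0
top (np.float64(0.2435), np.float64(0.1551), [array([492.4, 309.8]), array([28.2, 95.6]), np.float64(7.4)], 0.91)
side None
```

View pics/side2.png

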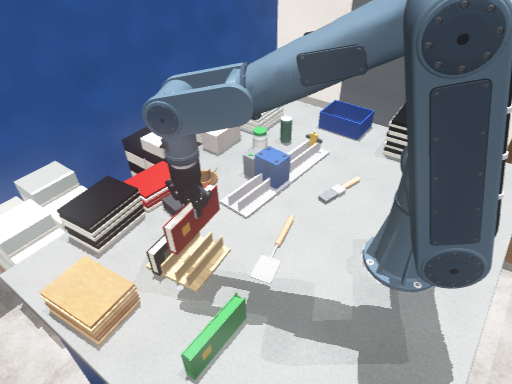

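The book is held level at about px (193,220), and the rack is otherwise undisturbed.

Run:
```python
from h import *
o=get_obs();go(.5512,.0525,.2,-4.45,o)
```

```text
shift [-0.7908  0.0719  0.0132] turn 0.0655 curyaw 7.33
```

Call:
play_rows:
  plan:
    - [10, [-0.05, 0.005, 0], 0.005]
    - [10, [-0.13, 0.012, 0], 0.015]
    - [10, [-0.23, 0.021, 0], 0.025]
    - [10, [-0.33, 0.03, 0], 0.035]
    - [10, [-0.43, 0.039, 0], 0.045]
    - [10, [-0.53, 0.048, 0], 0.05]
    - [10, [-0.63, 0.057, 0.01], 0.06]
    - [10, [-0.72, 0.065, 0.013], 0.065]
    - [10, [-0.77, 0.07, 0.013], 0.065]
    - [10, [-0.791, 0.072, 0.013], 0.065]

```text
time_s: 7.85
eef_pos: [0.5522, 0.0509, 0.2009]
eef_rot: [-0.001, 0.734, 0.679, -0.001]
wrist_force: [-0.6, 0.1, -5.2]
opening: 0.322
grasp_force: 59.8
```

Call:
play_rows:
  plan:
    - [10, [0, 0, 0], 0]
    - [10, [0, 0, 0], 0]

```text
time_s: 8.05
eef_pos: [0.5519, 0.0539, 0.2015]
eef_rot: [-0.001, 0.733, 0.68, -0.0]
wrist_force: [0.3, 1.4, -3.1]
opening: 0.321
grasp_force: 59.8
```

Run:
```python
from h import *
o=st();p=o["eef_pos"]
for n in ["top","side"]:
    c=camera(n);print(n,held(c,0,p[:2]));print(station(c)[:2],station(c)[-2:]);save(c,n+"3.png")
go(.5512,.0525,.075,-4.45,o)
```

```text
t 8.05 p [0.5519 0.0539 0.2015] yaw -4.35 F [ 0.3  1.4 -3.1] open 27.4 g 59.8
top None
(np.float64(4.4409471985498445), array([ 0.54206988, -0.10016076])) (array([-1.58070503e-12, -1.78683611e-02,  2.20205869e-02]), [139, 146])
side (np.float64(0.2381), np.float64(0.152), [array([550.3,  56.7]), array([191.4,  30. ]), np.float64(86.3)], 0.87)
(np.float64(4.28991976045361), array([ 0.53640008, -0.09972996])) (array([-5.45631765e-09, -2.37965183e-02,  1.65764437e-02]), [55, 39])
shift [-0.0038 -0.0012  0.3163] turn 0.0006 curyaw -4.35
```

View pics/top3.png

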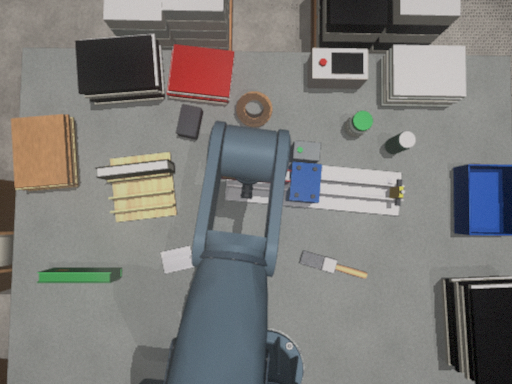

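The top view shows the arm over the infeed, about (245,185), covering the book, with the head clear at (305,184). Lowering now.

Call:
play_rows:
  plan:
    - [10, [-0.003, -0.002, 0.04], 0]
    - [10, [-0.003, -0.002, 0.1], 0]
    - [10, [-0.003, -0.002, 0.17], 0]
    - [10, [-0.003, -0.002, 0.23], 0]
    - [10, [-0.003, -0.002, 0.28], 0]
    - [10, [-0.003, -0.002, 0.3], 0]
    - [10, [-0.003, -0.002, 0.316], 0]
    - [10, [-0.003, -0.002, 0.316], 0]
    - [10, [-0.003, -0.002, 0.316], 0]

```text
time_s: 9.15
eef_pos: [0.5523, 0.0519, 0.0767]
eef_rot: [0.001, 0.733, 0.68, 0.001]
wrist_force: [0.3, -0.5, -3.8]
opening: 0.319
grasp_force: 59.8
```

Run:
```python
from h import *
o=st();p=o["eef_pos"]
c=camera("side");print(held(c,0,p[:2]));save(c,"side4.png")
go(p[0],p[1],.0675,-4.45,o)
```

```text
t 9.15 p [0.5523 0.0519 0.0767] yaw -4.36 F [ 0.3 -0.5 -3.8] open 27.2 g 59.8
(np.float64(0.1138), np.float64(0.0286), [array([525.7,  52.9]), array([199.7,  78.8]), np.float64(84.8)], 0.88)
shift [ 0.    -0.     0.023] turn 0.0005 curyaw -4.36
```

Call:
play_rows:
  plan:
    - [10, [0, -0.003, 0.008], 0]
    - [10, [0, -0.003, 0.014], 0]
    - [10, [0, -0.003, 0.02], 0]
    - [10, [0, -0.003, 0.023], 0]
    - [10, [0, -0.003, 0.023], 0]

```text
time_s: 9.75
eef_pos: [0.5503, 0.0519, 0.0664]
eef_rot: [-0.0, 0.734, 0.68, -0.0]
wrist_force: [-0.3, 0.0, -5.4]
opening: 0.318
grasp_force: 60.0
```

Run:
```python
from h import *
o=st()
```

```text
t 9.75 p [0.5503 0.0519 0.0664] yaw -4.37 F [-0.3  0.  -5.4] open 27.2 g 60.0
```

Still hanging, so I'll creep down in 0.5 mm steps.

Call:
play_rows:
  plan:
    - [10, [0, 0, 0.0015], 0]
    - [10, [0, 0, 0.003], 0]
    - [10, [0, 0, 0.003], 0]

```text
time_s: 10.05
eef_pos: [0.5504, 0.0519, 0.0664]
eef_rot: [0.0, 0.733, 0.68, -0.0]
wrist_force: [-4.2, -0.8, 6.5]
opening: 0.32
grasp_force: 61.4
```

Run:
```python
from h import *
o=st();p=o["eef_pos"]
```

```text
t 10.05 p [0.5504 0.0519 0.0664] yaw -4.36 F [-4.2 -0.8  6.5] open 27.4 g 61.4
```

Call:
play_rows:
  plan:
    - [40, [0, 0, 0.0], 0]
    - [60, [0, 0, 0.0], 0]
    - [60, [0, 0, 0], 0]
    - [60, [0, 0, 0], 0]
    - [60, [0.05, 0, 0], 0]
    - [60, [0.12, 0, 0], 0]
    - [60, [0.17, 0, 0], 0]
    - [60, [0.175, 0, 0], 0]
    - [60, [0.175, 0, 0], 0]

```text
time_s: 10.95
eef_pos: [0.5556, 0.122, 0.0652]
eef_rot: [0.0, 0.733, 0.68, -0.0]
wrist_force: [0.7, 0.5, 0.2]
opening: 0.705
grasp_force: 0.0
```

Run:
```python
from h import *
o=st();p=o["eef_pos"]
for n in ["top","side"]:
    c=camera(n);print(n,held(c,0,[.551,.052]));save(c,n+"5.png")
cv2.imwrite("pics/side5c.png",cv2.resize(cv2.cvtColor(c["image"][130:240,180:340],cv2.COLOR_RGB2BGR),None,fx=5,fy=5))
H=np.array([.539,-.099]);a=np.radians(4.45);d=np.array([np.sin(a),np.cos(a)]);n=np.array([d[1],-d[0]])
print("tcp in station x,y",(p[:2]-H)@n,(p[:2]-H)@d)
```

```text
t 10.95 p [0.5556 0.122  0.0652] yaw -4.29 F [0.7 0.5 0.2] open 60.2 g 0.0
top (np.float64(0.1038), np.float64(0.0352), [array([548.3,  10.5]), array([ 42.9, 104.9]), np.float64(6.7)], 0.65)
side (np.float64(0.1037), np.float64(0.0144), [array([523.8,  53.1]), array([195.3,  80.2]), np.float64(86.4)], 0.55)
tcp in station x,y -0.00061210022099892 0.2216218784735769
```

View pics/side5c.png

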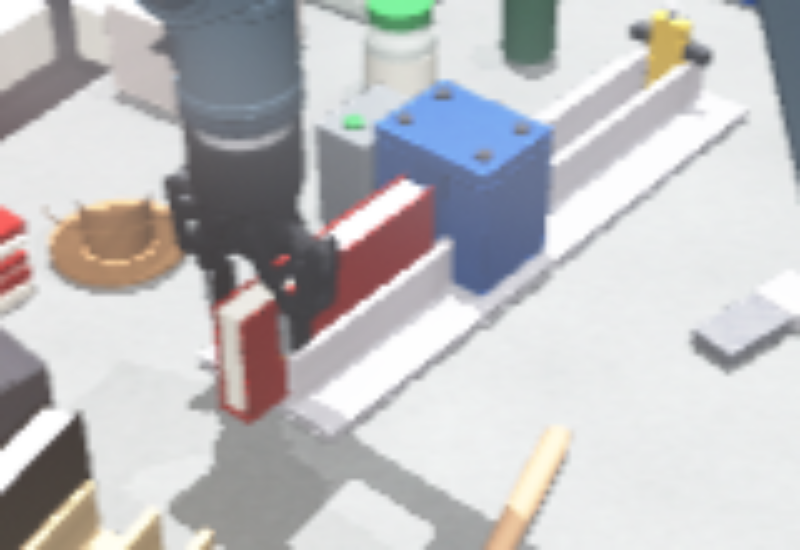

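The crop shows the book standing upright in the infeed channel: rear end at crop px (245,360), leading end just short of the blue head at (430,190). Before sliding I'll check its lateral alignment with the fences.

```bash
cat >> h.py <<'E'
def align(c):
    s=station(c);P,C=pts(c);q=P[:,:2]-s[1];x=q@s[3];y=q@s[2]
    m=(abs(P[:,2]-.1015)<.004)&(abs(x)<.022)&(y>-.3)&(y<.27)&(C.min(1)>110)
    A=np.c_[y[m],np.ones(m.sum())]
    k=np.linalg.lstsq(A,x[m],rcond=None)[0];r=x[m]-A@k;g=abs(r)<.02
    print("n",m.sum(),"rel yaw deg",np.degrees(k[0]).round(2),"x at y=.04:",(k[1]+.04*k[0]).round(4),"x wid",np.percentile(r,[2,98]).round(4),"y",np.percentile(y[m],[1,99]).round(4))
E
python3 - <<'E'
from h import *
for n in ["top","side"]: align(camera(n))
E
```

```text
n 287 rel yaw deg -0.23 x at y=.04: -0.0016 x wid [-0.0126  0.0144] y [-0.2706  0.1585]
n 161 rel yaw deg 0.23 x at y=.04: 0.0031 x wid [-0.0147  0.0115] y [-0.0749  0.2477]
```

Call:
play_rows:
  plan:
    - [45, [0, 0.0015, 0], 0.001]
    - [34, [0, 0.0015, 0], 0.001]
    - [24, [0, 0.0015, 0], 0.001]
    - [10, [0, 0.0015, 0], 0.001]
    - [10, [0, 0.0015, 0], 0.001]
    - [10, [0, 0.0015, 0], 0.001]
    - [10, [0, 0.0015, 0], 0.001]

```text
time_s: 11.95
eef_pos: [0.5563, 0.1215, 0.0654]
eef_rot: [0.0, 0.735, 0.678, -0.0]
wrist_force: [-1.6, -1.7, 3.8]
opening: 0.324
grasp_force: 59.4
```

Run:
```python
from h import *
st()
for n in ["top","side"]: align(camera(n))
```

```text
t 11.95 p [0.5563 0.1215 0.0654] yaw -4.55 F [-1.6 -1.7  3.8] open 27.6 g 59.4
n 316 rel yaw deg -0.11 x at y=.04: -0.0012 x wid [-0.0128  0.014 ] y [-0.273   0.1591]
n 166 rel yaw deg 0.67 x at y=.04: 0.0011 x wid [-0.014   0.0111] y [-0.2676  0.2494]
```

Call:
play_rows:
  plan:
    - [10, [-0.008, 0, 0], 0]
    - [10, [-0.018, 0, 0], 0]
    - [10, [-0.028, 0, 0], 0]
    - [10, [-0.038, 0, 0], 0]
    - [10, [-0.048, 0, 0], 0]
    - [10, [-0.058, 0, 0], 0]
    - [10, [-0.068, 0, 0], 0]
    - [10, [-0.078, 0, 0], 0]

```text
time_s: 12.85
eef_pos: [0.5539, 0.0903, 0.0654]
eef_rot: [0.0, 0.735, 0.678, 0.0]
wrist_force: [0.6, 5.0, 2.8]
opening: 0.32
grasp_force: 59.6
```

```bash
cat >> h.py <<'E'
def sp(p):
    H=np.array([.539,-.099]);a=np.radians(4.45);d=np.array([np.sin(a),np.cos(a)]);n=np.array([d[1],-d[0]])
    print("station x,y",((p[:2]-H)@n).round(4),((p[:2]-H)@d).round(4))
E
python3 - <<'E'
from h import *
sp(st()["eef_pos"])
for n in ["top","side"]: align(camera(n))
sp(st()["eef_pos"])
E
```

```text
t 12.85 p [0.5539 0.0903 0.0654] yaw -4.55 F [0.6 5.  2.8] open 27.3 g 59.6
station x,y 0.0001 0.1899
n 235 rel yaw deg -0.1 x at y=.04: -0.0009 x wid [-0.0127  0.014 ] y [-0.2727  0.1495]
n 144 rel yaw deg 0.11 x at y=.04: 0.0029 x wid [-0.0163  0.0122] y [-0.1395  0.2158]
t 12.95 p [0.5539 0.0898 0.0654] yaw -4.57 F [-0.1  0.3  4.4] open 27.6 g 59.6
station x,y 0.0002 0.1894
```

Call:
play_rows:
  plan:
    - [10, [-0.01, 0, 0], 0]
    - [10, [-0.022, 0, 0], 0]
    - [10, [-0.034, 0, 0], 0]
    - [10, [-0.046, 0, 0], 0]
    - [10, [-0.058, 0, 0], 0]
    - [10, [-0.07, 0, 0], 0]
    - [10, [-0.082, 0, 0], 0]
    - [10, [-0.094, 0, 0], 0]
    - [10, [-0.106, 0, 0], 0]
    - [10, [-0.116, 0, 0], 0]

```text
time_s: 13.95
eef_pos: [0.5501, 0.0443, 0.0654]
eef_rot: [-0.0, 0.735, 0.679, 0.0]
wrist_force: [0.5, 5.8, 4.8]
opening: 0.319
grasp_force: 59.7
```

Run:
```python
from h import *
sp(st()["eef_pos"])
align(camera("top"))
```

```text
t 13.95 p [0.5501 0.0443 0.0654] yaw -4.54 F [0.5 5.8 4.8] open 27.3 g 59.7
station x,y -0.0 0.1437
n 47 rel yaw deg -0.24 x at y=.04: -0.0024 x wid [-0.011   0.0117] y [-0.2736  0.0557]
```

Call:
play_rows:
  plan:
    - [10, [-0.01, 0, 0], 0]
    - [10, [-0.022, 0, 0], 0]
    - [10, [-0.034, 0, 0], 0]
    - [10, [-0.046, 0, 0], 0]
    - [10, [-0.058, 0, 0], 0]
    - [10, [-0.07, 0, 0], 0]
    - [10, [-0.082, 0, 0], 0]
    - [10, [-0.094, 0, 0], 0]
    - [10, [-0.102, 0, 0], 0]

```text
time_s: 14.9
eef_pos: [0.5469, 0.0037, 0.0654]
eef_rot: [-0.0, 0.735, 0.678, 0.0]
wrist_force: [0.2, 5.6, 5.8]
opening: 0.321
grasp_force: 59.8
```

Call:
play_rows:
  plan:
    - [10, [-0.01, 0, 0], 0]
    - [10, [-0.022, 0, 0], 0]
    - [10, [-0.034, 0, 0], 0]
    - [10, [-0.046, 0, 0], 0]
    - [10, [-0.058, 0, 0], 0]
    - [10, [-0.07, 0, 0], 0]
    - [10, [-0.082, 0, 0], 0]
    - [10, [-0.092, 0, 0], 0]
    - [10, [-0.097, 0, 0], 0]

```text
time_s: 15.8
eef_pos: [0.5437, -0.0349, 0.0654]
eef_rot: [-0.0, 0.735, 0.678, 0.0]
wrist_force: [0.0, 4.4, 4.9]
opening: 0.316
grasp_force: 59.8
```

Run:
```python
from h import *
sp(st()["eef_pos"])
c=camera("side");save(c,"side6.png")
cv2.imwrite("pics/side6c.png",cv2.resize(cv2.cvtColor(c["image"][110:240,180:340],cv2.COLOR_RGB2BGR),None,fx=4,fy=4))
c=camera("top");align(c);sp(st()["eef_pos"])
```

```text
t 15.8 p [ 0.5437 -0.0349  0.0654] yaw -4.55 F [0.  4.4 4.9] open 27.0 g 59.8
station x,y -0.0003 0.0642
n 143 rel yaw deg -0.09 x at y=.04: -0.001 x wid [-0.0134  0.0132] y [-0.2739 -0.058 ]
t 15.9 p [ 0.5437 -0.0351  0.0654] yaw -4.55 F [0.6 3.4 4.7] open 27.0 g 59.9
station x,y -0.0002 0.064
```

View pics/side6c.png

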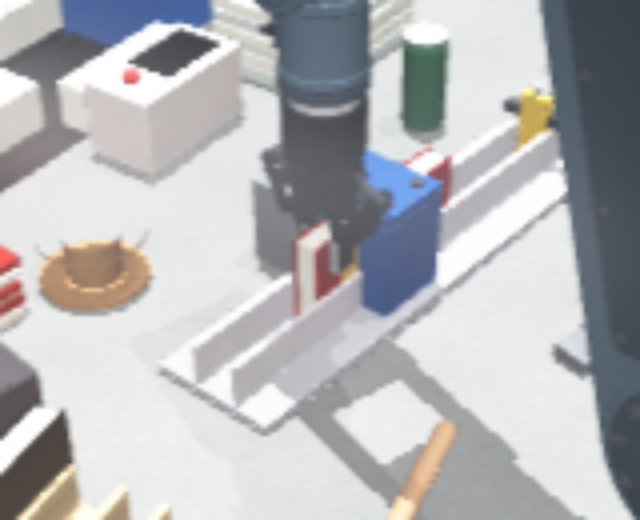

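The crop shows the leading end out past the head at crop px (440,170), and the rear still held just before the head. I'll release, hop over the head and regrip on the outfeed side.

Call:
play_rows:
  plan:
    - [45, [0, 0, 0], 0]
    - [60, [0, 0, 0], 0]
    - [60, [0, 0, 0], 0]
    - [60, [0, 0, -0.04], 0]
    - [60, [0, 0, -0.13], 0]
    - [60, [0, 0, -0.22], 0]
    - [60, [0, 0, -0.28], 0]
    - [60, [0, 0, -0.3], 0]
    - [60, [0, 0, -0.3], 0]

```text
time_s: 16.8
eef_pos: [0.5443, -0.0353, 0.186]
eef_rot: [0.001, 0.735, 0.678, 0.0]
wrist_force: [0.3, 0.6, 0.2]
opening: 0.704
grasp_force: 0.0
```

Call:
play_rows:
  plan:
    - [60, [-0.05, 0, 0], 0]
    - [60, [-0.13, 0, 0], 0]
    - [60, [-0.22, 0, 0], 0]
    - [60, [-0.3, 0, 0], 0]
    - [60, [-0.35, 0, 0], 0]
    - [60, [-0.362, 0, 0], 0]
    - [60, [-0.362, 0, 0], 0]
    - [60, [-0.362, 0, 0], 0]

```text
time_s: 17.6
eef_pos: [0.5318, -0.1782, 0.1841]
eef_rot: [-0.001, 0.734, 0.679, -0.0]
wrist_force: [-0.4, 0.4, 0.6]
opening: 0.703
grasp_force: 0.0
```

Run:
```python
from h import *
o=st();sp(o["eef_pos"])
c=camera("side");save(c,"side7.png")
cv2.imwrite("pics/side7c.png",cv2.resize(cv2.cvtColor(c["image"][90:240,180:360],cv2.COLOR_RGB2BGR),None,fx=4,fy=4))
a=np.radians(4.45);p=np.array([.539,-.099])-.081*np.array([np.sin(a),np.cos(a)])
go(p[0],p[1],.066,-4.5,o)
```

```text
t 17.6 p [ 0.5318 -0.1782  0.1841] yaw -4.52 F [-0.4  0.4  0.6] open 60.1 g 0.0
station x,y -0.001 -0.0795
shift [-0.0041  0.0031  0.2953] turn -0.0001 curyaw -4.52
```

View pics/side7c.png

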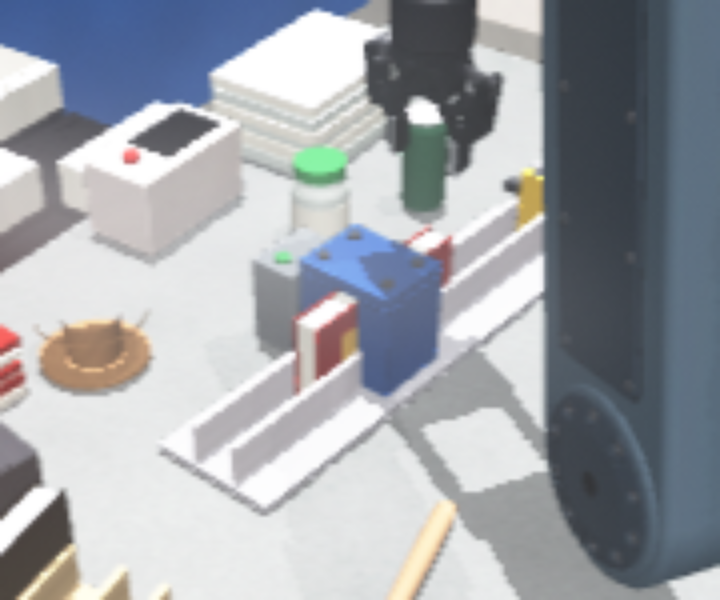

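The crop shows the book upright under the head with its leading end out at crop px (435,250). The open gripper is above it, with the can visible between its fingers. Descending and gripping.

Call:
play_rows:
  plan:
    - [60, [-0.004, 0.003, 0.05], 0]
    - [60, [-0.004, 0.003, 0.13], 0]
    - [60, [-0.004, 0.003, 0.2], 0]
    - [60, [-0.004, 0.003, 0.25], 0]
    - [60, [-0.004, 0.003, 0.28], 0]
    - [60, [-0.004, 0.003, 0.295], 0]
    - [60, [-0.004, 0.003, 0.295], 0]
    - [60, [-0.004, 0.003, 0.295], 0]

```text
time_s: 18.45
eef_pos: [0.5341, -0.1812, 0.0683]
eef_rot: [0.001, 0.734, 0.679, 0.0]
wrist_force: [0.2, -0.3, 1.3]
opening: 0.703
grasp_force: 0.0
```

Run:
```python
from h import *
o=st();sp(o["eef_pos"])
c=camera("top");s=station(c);P,C=pts(c);print(s[:2])
q=P[:,:2]-s[1];x=q@s[3];y=q@s[2]
for zz,l in ((.1015,"book"),(.087,"stop")):
    m=(abs(P[:,2]-zz)<.004)&(abs(x)<.018)&(y<-.045)&(y>-.3);print(l,m.sum(),np.histogram(y[m],np.arange(-.3,-.04,.01))[0])
for n in ["top","side"]:
    c=camera(n) ;r=masks_of(c,"stop")
    for k in r[:1]:
        Q,_=pts(c,k["mask"]);Q=Q[Q[:,2]>.05];b=Q[:,:2]-np.array([.539,-.1]);print(n,k["conf"],np.percentile(b@s[2],[2,10,50,90,98]).round(4),np.percentile(b@s[3],[2,98]).round(4))
```

```text
t 18.45 p [ 0.5341 -0.1812  0.0683] yaw -4.52 F [ 0.2 -0.3  1.3] open 60.1 g 0.0
station x,y 0.0015 -0.0823
(np.float64(6.649666997898427), array([ 0.54587983, -0.10068549]))
book 34 [ 0  0  6  3  0  0  0  0  0  0  0  0  0  0  0  0  0  0  0  0  0  0  0  0
 13]
stop 14 [ 0  0 13  1  0  0  0  0  0  0  0  0  0  0  0  0  0  0  0  0  0  0  0  0
  0]
top 0.66 [-0.0799 -0.029   0.0094  0.0545  0.1815] [-0.049   0.1131]
```

Call:
play_rows:
  plan:
    - [45, [0, -0.003, 0.004], 0]
    - [34, [0, -0.003, 0.004], 0]
    - [24, [0, -0.003, 0.004], 0]
    - [10, [0, -0.003, 0.004], 0]
    - [10, [0, -0.003, 0.004], 0]
    - [10, [0, -0.003, 0.004], 0]
    - [10, [0, -0.003, 0.004], 0]

```text
time_s: 19.4
eef_pos: [0.5321, -0.181, 0.0658]
eef_rot: [-0.0, 0.735, 0.679, -0.0]
wrist_force: [-1.2, 0.2, 2.2]
opening: 0.321
grasp_force: 59.9
```

Run:
```python
from h import *
o=st();sp(o["eef_pos"])
```

```text
t 19.4 p [ 0.5321 -0.181   0.0658] yaw -4.54 F [-1.2  0.2  2.2] open 27.4 g 59.9
station x,y -0.0005 -0.0823
```

Call:
play_rows:
  plan:
    - [10, [-0.01, 0, 0], 0]
    - [10, [-0.024, 0, 0], 0]
    - [10, [-0.038, 0, 0], 0]
    - [10, [-0.052, 0, 0], 0]
    - [10, [-0.066, 0, 0], 0]
    - [10, [-0.08, 0, 0], 0]
    - [10, [-0.094, 0, 0], 0]
    - [10, [-0.108, 0, 0], 0]
    - [10, [-0.122, 0, 0], 0]
    - [10, [-0.13, 0, 0], 0]

```text
time_s: 20.4
eef_pos: [0.528, -0.2334, 0.0657]
eef_rot: [0.0, 0.735, 0.678, 0.0]
wrist_force: [-0.0, 5.2, 5.0]
opening: 0.318
grasp_force: 60.6
```

Run:
```python
from h import *
o=st();sp(o["eef_pos"])
```

```text
t 20.4 p [ 0.528  -0.2334  0.0657] yaw -4.57 F [-0.   5.2  5. ] open 27.2 g 60.6
station x,y -0.0005 -0.1348
```

Call:
play_rows:
  plan:
    - [10, [-0.01, 0, 0], 0]
    - [10, [-0.024, 0, 0], 0]
    - [10, [-0.038, 0, 0], 0]
    - [10, [-0.052, 0, 0], 0]
    - [10, [-0.066, 0, 0], 0]
    - [10, [-0.08, 0, 0], 0]
    - [10, [-0.094, 0, 0], 0]
    - [10, [-0.108, 0, 0], 0]
    - [10, [-0.122, 0, 0], 0]
    - [10, [-0.13, 0, 0], 0]

```text
time_s: 21.4
eef_pos: [0.5239, -0.2851, 0.0657]
eef_rot: [-0.0, 0.735, 0.678, 0.0]
wrist_force: [-0.6, 5.9, 5.2]
opening: 0.319
grasp_force: 60.7
```

Call:
play_rows:
  plan:
    - [10, [-0.01, 0, 0], 0]
    - [10, [-0.022, 0, 0], 0]
    - [10, [-0.034, 0, 0], 0]
    - [10, [-0.046, 0, 0], 0]
    - [10, [-0.058, 0, 0], 0]
    - [10, [-0.07, 0, 0], 0]
    - [10, [-0.08, 0, 0], 0]
    - [10, [-0.085, 0, 0], 0]
    - [10, [-0.085, 0, 0], 0]

```text
time_s: 22.3
eef_pos: [0.5212, -0.319, 0.0657]
eef_rot: [0.0, 0.735, 0.678, -0.0]
wrist_force: [0.9, 2.9, 4.4]
opening: 0.322
grasp_force: 60.7
```

Run:
```python
from h import *
o=st();sp(o["eef_pos"])
c=camera("side");save(c,"side8.png")
t=camera("top");save(t,"top8.png")
a=cv2.resize(c["image"][90:210,230:350],None,fx=3.3,fy=3.3);b=cv2.resize(t["image"][130:250,290:410],None,fx=3.3,fy=3.3)
cv2.imwrite("pics/both8.png",cv2.cvtColor(np.hstack([a,b]),cv2.COLOR_RGB2BGR))
```

```text
t 22.3 p [ 0.5212 -0.319   0.0657] yaw -4.56 F [0.9 2.9 4.4] open 27.5 g 60.7
station x,y -0.0007 -0.2207
```

View pics/both8.png

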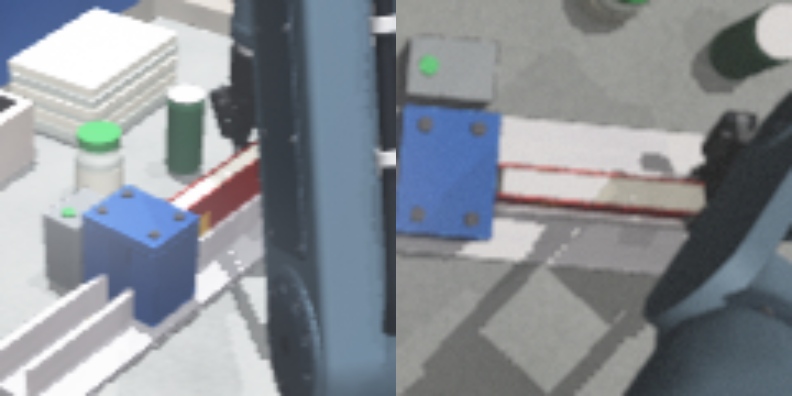

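Left (side) and top crops show the book upright with no rear-end gap past the head yet, so roughly 20 mm remain. I'll approach slowly.

Call:
play_rows:
  plan:
    - [10, [-0.005, 0, 0], 0]
    - [10, [-0.01, 0, 0], 0]
    - [10, [-0.015, 0, 0], 0]
    - [10, [-0.02, 0, 0], 0]
    - [10, [-0.025, 0, 0], 0]
    - [10, [-0.029, 0, 0], 0]
    - [10, [-0.032, 0, 0], 0]
    - [10, [-0.034, 0, 0], 0]

```text
time_s: 23.2
eef_pos: [0.5203, -0.3315, 0.0657]
eef_rot: [-0.0, 0.735, 0.679, 0.0]
wrist_force: [0.8, 6.6, 6.9]
opening: 0.322
grasp_force: 61.0
```

```bash
cat >> h.py <<'E'
def rear():
    "rear end of the book in my station frame, from top camera, relative to the head's outfeed edge"
    t=camera("top");P,C=pts(t);H=np.array([.5415,-.099]);a=np.radians(4.45);d=np.array([np.sin(a),np.cos(a)]);n=np.array([d[1],-d[0]])
    q=P[:,:2]-H;x=q@n;y=q@d;k=(abs(x)<.011)&(y<.05)&(y>-.2)
    b=k&(abs(P[:,2]-.1015)<.004);h=k&(P[:,2]>.117)&(P[:,2]<.13)
    print("head edge",np.percentile(y[h],2).round(4),"book rear",np.percentile(y[b],98).round(4),"max",y[b].max().round(4),h.sum(),b.sum())
E
python3 - <<'E'
from h import *
o=st();sp(o["eef_pos"]);rear()
E
```

```text
t 23.2 p [ 0.5203 -0.3315  0.0657] yaw -4.54 F [0.8 6.6 6.9] open 27.5 g 61.0
station x,y -0.0006 -0.2333
head edge -0.0376 book rear -0.0644 max -0.0613 240 321
```

Call:
play_rows:
  plan:
    - [10, [-0.001, 0, 0], 0]
    - [10, [-0.002, 0, 0], 0]
    - [10, [-0.003, 0, 0], 0]
    - [10, [-0.004, 0, 0], 0]

```text
time_s: 23.65
eef_pos: [0.5201, -0.3331, 0.0657]
eef_rot: [-0.0, 0.735, 0.679, 0.0]
wrist_force: [0.8, 6.3, 6.1]
opening: 0.321
grasp_force: 60.8
```

Run:
```python
from h import *
o=st();sp(o["eef_pos"])
```

```text
t 23.65 p [ 0.5201 -0.3331  0.0657] yaw -4.53 F [0.8 6.3 6.1] open 27.4 g 60.8
station x,y -0.0006 -0.2348
```

Call:
play_rows:
  plan:
    - [10, [-0.001, 0, 0], 0]
    - [10, [-0.002, 0, 0], 0]
    - [10, [-0.003, 0, 0], 0]

```text
time_s: 23.95
eef_pos: [0.5201, -0.3343, 0.0658]
eef_rot: [-0.0, 0.734, 0.679, 0.0]
wrist_force: [-0.1, 5.2, 5.7]
opening: 0.317
grasp_force: 60.8
```

Call:
play_rows:
  plan:
    - [10, [-0.001, 0, 0], 0]
    - [10, [-0.002, 0, 0], 0]

```text
time_s: 24.15
eef_pos: [0.52, -0.3351, 0.0657]
eef_rot: [-0.0, 0.734, 0.679, 0.0]
wrist_force: [-0.9, 4.6, 4.1]
opening: 0.322
grasp_force: 60.8
```

Call:
play_rows:
  plan:
    - [10, [-0.001, 0, 0], 0]
    - [10, [-0.002, 0, 0], 0]
    - [10, [-0.003, 0, 0], 0]

```text
time_s: 24.45
eef_pos: [0.5199, -0.3363, 0.0657]
eef_rot: [-0.0, 0.735, 0.679, 0.0]
wrist_force: [-0.7, 5.2, 4.1]
opening: 0.317
grasp_force: 60.8
```

Run:
```python
from h import *
o=st();sp(o["eef_pos"]);rear()
```

```text
t 24.45 p [ 0.5199 -0.3363  0.0657] yaw -4.53 F [-0.7  5.2  4.1] open 27.0 g 60.8
station x,y -0.0006 -0.238
head edge -0.0376 book rear -0.0676 max -0.0663 241 318
```

Call:
play_rows:
  plan:
    - [10, [-0.001, 0, 0], 0]
    - [10, [-0.002, 0, 0], 0]

```text
time_s: 24.7
eef_pos: [0.5199, -0.3371, 0.0658]
eef_rot: [-0.0, 0.734, 0.679, 0.0]
wrist_force: [0.3, 4.5, 4.7]
opening: 0.319
grasp_force: 60.8
```

Call:
play_rows:
  plan:
    - [10, [-0.001, 0, 0], 0]
    - [10, [-0.002, 0, 0], 0]

```text
time_s: 24.9
eef_pos: [0.5197, -0.3379, 0.0657]
eef_rot: [-0.0, 0.734, 0.679, 0.0]
wrist_force: [1.0, 6.5, 5.5]
opening: 0.319
grasp_force: 60.8
```

Call:
play_rows:
  plan:
    - [10, [-0.001, 0, 0], 0]
    - [10, [-0.002, 0, 0], 0]

```text
time_s: 25.1
eef_pos: [0.5197, -0.3387, 0.0658]
eef_rot: [-0.0, 0.734, 0.679, 0.0]
wrist_force: [1.1, 6.3, 6.4]
opening: 0.322
grasp_force: 60.8
```

Call:
play_rows:
  plan:
    - [10, [-0.001, 0, 0], 0]
    - [10, [-0.002, 0, 0], 0]

```text
time_s: 25.3
eef_pos: [0.5196, -0.3395, 0.0658]
eef_rot: [-0.0, 0.735, 0.679, 0.0]
wrist_force: [0.8, 5.6, 6.5]
opening: 0.319
grasp_force: 60.8
```

Call:
play_rows:
  plan:
    - [10, [-0.001, 0, 0], 0]
    - [10, [-0.002, 0, 0], 0]

```text
time_s: 25.5
eef_pos: [0.5196, -0.3403, 0.0658]
eef_rot: [-0.0, 0.734, 0.679, 0.0]
wrist_force: [0.3, 4.6, 6.5]
opening: 0.323
grasp_force: 60.8
```

Run:
```python
from h import *
o=st();sp(o["eef_pos"]);rear()
```

```text
t 25.5 p [ 0.5196 -0.3403  0.0658] yaw -4.53 F [0.3 4.6 6.5] open 27.6 g 60.8
station x,y -0.0006 -0.2421
head edge -0.0379 book rear -0.0729 max -0.0705 240 282
```

The camera's rear reading is of the page block, which is recessed from the covers. Kinematics put the leading end at about −0.265, so contact should be close.

Call:
play_rows:
  plan:
    - [10, [-0.001, 0, 0], 0]
    - [10, [-0.002, 0, 0], 0]

```text
time_s: 25.75
eef_pos: [0.5195, -0.3406, 0.0657]
eef_rot: [-0.001, 0.735, 0.679, 0.0]
wrist_force: [1.4, 8.0, 6.1]
opening: 0.322
grasp_force: 61.1
```

Call:
play_rows:
  plan:
    - [10, [-0.001, 0, 0], 0]
    - [10, [-0.002, 0, 0], 0]

```text
time_s: 25.95
eef_pos: [0.5195, -0.3406, 0.0657]
eef_rot: [-0.001, 0.734, 0.679, 0.001]
wrist_force: [0.5, 10.7, 8.2]
opening: 0.322
grasp_force: 61.4
```

Run:
```python
from h import *
o=st();sp(o["eef_pos"])
t=camera("top");save(t,"top9.png");P,C=pts(t);H=np.array([.5415,-.099]);a=np.radians(4.45);d=np.array([np.sin(a),np.cos(a)]);n=np.array([d[1],-d[0]])
q=P[:,:2]-H;x=q@n;y=q@d;C=C.astype(int)
b=(abs(x)<.022)&(y<-.04)&(y>-.2)&(P[:,2]>.085)&(P[:,2]<.107)
print("any rear",np.sort(y[b])[-8:].round(4))
r=b&(C[:,0]>C[:,1]+40);print("red rear",np.sort(y[r])[-8:].round(4),np.percentile(x[r],[2,98]).round(4))
for nm in("top","side"):
    c=camera(nm)
    for k in masks_of(c,"stop")[:2]: print(nm,k["conf"],k["rect"])
```

```text
t 25.95 p [ 0.5195 -0.3406  0.0657] yaw -4.52 F [ 0.5 10.7  8.2] open 27.5 g 61.4
station x,y -0.0007 -0.2424
any rear [-0.0706 -0.0706 -0.0705 -0.07   -0.0682 -0.0678 -0.0674 -0.067 ]
red rear [-0.079  -0.0786 -0.0781 -0.0763 -0.0761 -0.0725 -0.0719 -0.07  ] [-0.0142  0.0137]
top 0.16 [206.9, 257.6, 92.9, 36.5]
side 0.17 [177.5, 207.9, 28.6, 28.6]
```

Contact: the TCP has stopped advancing and the y force rose gently from 5 to about 11 N. I'll relax the command slightly, release and lift away.

Call:
play_rows:
  plan:
    - [10, [0.0015, 0, 0], 0]
    - [35, [0.0015, 0, 0], 0]
    - [60, [0.0015, 0, 0], 0]
    - [60, [0.0015, 0, 0], 0]
    - [60, [0.0015, 0, 0], 0]
    - [60, [0.0015, 0, -0.03], 0]
    - [60, [0.0015, 0, -0.1], 0]
    - [60, [0.0015, 0, -0.2], 0]
    - [60, [0.0015, 0, -0.3], 0]
    - [60, [0.0015, 0, -0.38], 0]

```text
time_s: 27.2
eef_pos: [0.5198, -0.3424, 0.2215]
eef_rot: [0.002, 0.735, 0.678, 0.0]
wrist_force: [-0.1, -0.8, -0.3]
opening: 0.703
grasp_force: 0.0
```

Run:
```python
from h import *
o=st();go(.38,-.28,.3,-30,o)
```

```text
t 27.2 p [ 0.5198 -0.3424  0.2215] yaw -4.55 F [-0.1 -0.8 -0.3] open 60.0 g 0.0
shift [ 0.1274 -0.3604 -0.1975] turn 0.1414 curyaw -4.55
```

Call:
play_rows:
  plan:
    - [60, [-0.05, -0.1, -0.1], 0.03]
    - [60, [-0.1, -0.2, -0.2], 0.06]
    - [60, [-0.17, -0.3, -0.2], 0.09]
    - [60, [-0.23, -0.4, -0.2], 0.12]
    - [60, [-0.28, -0.5, -0.2], 0.15]
    - [60, [-0.33, -0.6, -0.2], 0.18]
    - [60, [-0.33, -0.65, -0.2], 0.2]
    - [60, [-0.33, -0.65, -0.2], 0.2]
    - [60, [-0.33, -0.65, -0.2], 0.2]

```text
time_s: 28.1
eef_pos: [0.2497, -0.453, 0.2986]
eef_rot: [0.001, 0.908, 0.418, 0.0]
wrist_force: [0.2, 0.4, 0.4]
opening: 0.703
grasp_force: 0.0
```

Run:
```python
from h import *
st()
t=camera("top");c=camera("side");save(t,"top10.png");save(c,"side10.png")
P,C=pts(t);s=station(t);print(s[:2]);q=P[:,:2]-s[1];x=q@s[3];y=q@s[2];C=C.astype(int)
m=(abs(x)<.018)&(y<-.05)&(y>-.3)&(P[:,2]>.07)
h=np.round(y[m]*1000/3).astype(int)
for k in sorted(set(h))[:14]: print(k*3,P[m][h==k][:,2].max().round(3),C[m][h==k].mean(0).astype(int),(h==k).sum())
b=m&(P[:,2]>.097)&(y>-.255);k=np.polyfit(y[b],x[b],1);print("yaw",np.degrees(k[0]),"rear",y[b].max(),"xc",np.percentile(x[b],[2,98]))
a=cv2.resize(c["image"][100:220,210:330],None,fx=3.3,fy=3.3);b=cv2.resize(t["image"][130:250,290:410],None,fx=3.3,fy=3.3)
cv2.imwrite("pics/both10.png",cv2.cvtColor(np.hstack([a,b]),cv2.COLOR_RGB2BGR))
```

```text
t 28.1 p [ 0.2497 -0.453   0.2986] yaw -40.56 F [0.2 0.4 0.4] open 60.0 g 0.0
(np.float64(4.343050133427228), array([ 0.54234332, -0.10017797]))
-279 0.085 [190 187  97] 2
-276 0.1 [183 180 132] 10
-273 0.1 [164 153 101] 13
-270 0.1 [165 151 100] 11
-267 0.101 [161 154 126] 12
-264 0.104 [160 110  79] 3
-261 0.103 [173 148 145] 11
-258 0.105 [177 148 145] 13
-255 0.104 [174 149 147] 13
-252 0.101 [195 183 181] 10
-249 0.104 [190 175 174] 10
-246 0.101 [186 168 166] 11
-243 0.102 [185 173 172] 12
-240 0.105 [185 169 167] 11
yaw 0.08359838535419478 rear -0.06661649761707401 xc [-0.01517378  0.01203966]
```

View pics/both10.png

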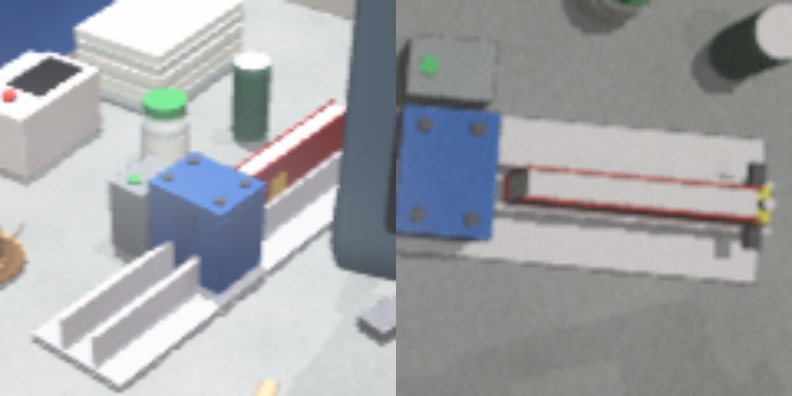

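The crops show the book upright and straight in the outfeed. Its leading end is flush against the yellow stop (right crop, about (760,203)), its rear is clear of the head, and the arm is away.

```bash
python3 -c "
from bench import *
print(hand_in())"
```

```text
the job is handed in; nothing more can be done
None
```

The red book went from the rack into the infeed, through under the head, and now stands upright in the outfeed channel against the yellow stop; contact force peaked at about 11 N, and the job was handed in at about 28 s (limit 67 s).

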